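Set the throttle dial to the long scale line and lock it

TASK

Turn the dial by pushing on the side of its square boss with the fingertips until its white index mark lines up with the one long line on the scale ring, and let it rest there a moment. Then push the steel lock bar at the front of the rig fully home with the fingertips, leaving the dial on its line. Nothing is to be picked up: do not lift or shift any of the loose things lying around.

Things in the scene. Friction and masses are not known exactly. Their poses are not given: they have to be found in the camera images.
- dial_centre (a point): Point on the dial's vertical turning axis, at the top face of the dial disc (dark, 72 mm radius), 24 mm above the bench. The dial turns with friction and stays where it is left. It is turned by pushing sideways on a face of its square boss near a corner, about 36 mm off the face's middle, where it takes 3 to 4 N.
- boss_top (a point): Centre of the top of the dial's square black boss, 50 mm above the bench, on the turning axis. The boss is 96 x 96 mm, too wide to grip, its edges rounded by 6 mm; its upright faces reach from 24 to 50 mm above the bench. The index mark runs out from the middle of one face.
- rig: Round grey foot, 95 mm radius, fixed to the bench; origin on the bench under the dial's axis, own -x axis pointing to the lock bar (its front). It carries the aluminium scale ring, 92 mm radius, top 20 mm above the bench, which does not turn, and the dial. Two white machines, 280 mm high, stand left and right of it, their front faces at x = 0.50, with a gap from about y = -0.13 to 0.21: come in from the front or above.
- index_mark (a point): Outer end of the dial's index mark, a white line 5 mm wide on the dial disc from the middle of one boss face out to the rim. This point is 73 mm from the turning axis, 24 mm above the bench, and turns with the dial.
- dial (a joint): Turn of the dial in rad, growing counter-clockwise seen from above; 0 when the index mark points straight at the lock bar (the rig's front). Stops at -3 and +3. At the start it reads -1.3 to -0.4.
- target_line (a point): Inner end of the target scale line: the only long, thick line (5 mm wide, across the whole ring) among short thin ones 10 degrees apart on the fixed scale ring. 73 mm from the turning axis, 20 mm above the bench. At the start it lies 0.5 to 2.55 rad counter-clockwise of the index mark; lined up, the two points lie one above the other.
- lock_bar_face (a point): Middle of the lock bar's front face, 30 mm above the bench, 151 mm from the dial's axis when out. The bar is plain steel, 100 mm wide, 12 mm thick, from 14 to 46 mm above the bench, on two rods in front of a fixed grey housing 40 mm high. Push it level, straight towards the dial's axis.
- lock_bar (a joint): How far the lock bar is pushed in, m: 0 fully out (start), 0.021 home against its stop. It slides with about 2.5 N of friction and stays where it is left. Pushing it does not turn the dial.
- nut: Bystander: loose plain steel hex nut, 18 mm across, lying flat left of the lock bar; origin at its underside
- bolt: Bystander: loose hex bolt, 46 mm long, lying right of the lock bar; origin at its underside
- capacitor: Bystander: loose upright blue and silver capacitor, 35 mm diameter, 74 mm high, behind the dial on the left; origin at its underside
- terminal_strip: Bystander: loose four-way white terminal strip, 47 mm long, behind the dial on the right; origin at its underside
- screwdriver: Bystander: loose red-handled screwdriver, 200 mm long, lying near the front edge in front of the left machine; origin at its underside
- tape_measure: Bystander: loose yellow tape measure, 84 mm long, 65 mm high, near the front edge in front of the right machine; origin at its underside

How it is judged:
On the way, in this order (a step that is already met when the one before it is completed fails the run):
1. the dial's index mark is lined up with the long scale line (within 5 mm) and rests there (horizontal distance between index_mark and target_line below 0.005 m and velocity of joint dial between -0.05 and 0.05 rad/s), for 0.3 s.
2. the lock bar is pushed home (value of joint lock_bar above 0.018 m), for 0.2 s.
At the end, for the whole second after the job is handed in: The index mark's end is within 5 mm of the long line's end (seen from above), the lock bar is within 3 mm of its stop, and both are at rest (all of step 1 and value of joint lock_bar above 0.018 m and velocity of joint lock_bar between -0.005 and 0.005 m/s); the robot touches nothing.
It fails at once if the arm or the gripper's body, rather than the fingers, presses on the rig (contact force between the arm and rig above 5 N).
It fails at once if a loose bystander is lifted or shifted by more than 20 mm (distance of any of nut, bolt, capacitor, terminal_strip, screwdriver, tape_measure from where it was at the start of the episode above 0.02 m).
It fails at once if the lock bar is pushed home while the dial is off its line (value of joint lock_bar above 0.018 m and horizontal distance between index_mark and target_line above 0.008 m).
It also fails if it takes over 64 s, if anything falls off the work surface, if the arm or the gripper's body presses on something with over 40 N, if the wrist force passes 120 N, or if a joint passes its speed limit or range.

ROBOT

A 7-joint arm with a two-finger parallel gripper is mounted at the origin on a cart in front of the work surface, level with it; the furniture and walls round the work are solid. World frame = base frame: x ahead of the robot, y to its left, z up, the work surface at z = 0. Lengths are in m, angles in rad, forces in N, time in s.
With the tool pointing down it reaches from about 0.425 to 0.875 m from the base axis. Payload 4.7 kg.
Tool frame: the origin (TCP) lies on the front face of the gripper's body, between the roots of the fingers; the fingertips stand 73 mm ahead of it and the grasp point (between the pads) lies 54 mm ahead of it; z points along the fingers, y is the line along which they close (so a half turn about z gives the same grasp; the last joint's range is limited). The gripper opens to 85 mm and grips with 20 to 120 N. Pads are 22 mm wide; open, the fingers measure 114 mm over their backs; the gripper's body (76 mm by 85 mm) begins 54 mm behind the grasp point. The pads swing forward as they close: fully open they stand 13 mm farther back than shut.
Start: joints at [1.296, 0.321, -0.07, 1.45, 0.023, 1.371, -0.057], TCP at [0.185, -0.623, 0.304] pointing down, gripper open.
Joint ranges: [-2.86, 2.86], [-0.3, 2.09], [-1.38, 1.24], [0.06, 2.45], [-1.56, 4.7], [0.09, 2.05], [-2.69, 2.69]. Speed limits (rad/s): [2.57, 2.57, 3.14, 3.14, 3.14, 3.14, 3.14].

INTERFACE

Orientations are given as a 3x3 rotation matrix whose columns are the frame's x, y, z axes.
In Python, from bench import bot, capture, calibration, job_done gives the robot as it stands. The module is installed in compiled form; this text tells all that it offers.
- The arm moves only by the shell command python3 -m pendant 'ROWS'. ROWS is JSON, a list of rows, each an object of numbers: "tx", "ty", "tz": the shift along the tool's x, y, z in cm; "rx", "ry", "rz": the turn, a rotation vector about the tool's x, y, z in degrees; "hand": the opening, from 0 (shut) to 1 (fully open). A call has 1 to 12 rows; each row shifts and turns the commanded pose from where the row before left it, along the tool's axes as they then stand; what a row does not reach is not made up. A row lasts 1/12 s, in which the tool goes at most 41.7 mm and 7.16 degrees, less where a joint would pass 70% of its speed; a pose out of reach is approached as far as the arm can. A call is refused whole if a number of a shift passes 4.17 or a number of a turn 7.16, either way. A call with a gripper value outside its range is refused whole. The fingers move at their own pace and stop on an object; the grip force is fixed at half the most. Time passes only in rows, so rows that do not move let the fingers close. It gives the time, the measured TCP pose, the force, the opening and the grip force at its end, in the units of the state.
- bot.get_obs(): the state, without advancing time (a new reading comes with each control period).
- capture(name): name is "side" or "top" or "wrist"; returns (picture, depth): 420x560x3 uint8, blue, green, red; 420x560 float32, m along the optical axis (not along the pixel's ray), 0 where there is no reading.
- calibration(name): a dict with "K" (3x3 intrinsics, pixels), "k1" (the pictures are not rectified: a ray, as slopes to the right and down, at radius r is drawn at 1 + k1 r^2 times it, then the intrinsics apply), "eye" and "orientation" of the camera in the world. Camera axes: x right, y down, z forward; pixel columns grow to the right and rows downward; lengths in m; the calibration is good to about 2 mm. A picture is of the moment at which its call begins: read the wrist's pose just before it. calibration takes no time and is no camera call; for the wrist camera it gives the pose at the moment of the call.
- job_done(): hands the job in; it is judged then, once.
The state is a dict: "clock": time; "joints": joint angles; "joint_velocities": joint speeds; "joint_efforts": joint torques, N m; "eef_pos": TCP position; "eef_rot": TCP orientation; "force": force on the tool from outside, world axes, zero at the start; "wrist_torque": the same for the moment, N m; "gripper_width": opening from 0.0 (shut) to 1.0 (fully open); "gripper_force": force on a finger pad.
Only numpy, scipy, OpenCV 4.12 (cv2) and the standard library are available. Lean on these libraries where they do the work, as an engineer would, in place of code of your own. Each camera call takes 0.05 s, during which the arm holds its last target. There are 200 camera calls.

## Working session

There is one attempt and no reset: what is moved stays moved. The work goes in short steps, Python scripts to look and compute and a shell command to move; the robot and the scene stay as the last step left them, time stands still between calls to the robot, and variables do not carry over. Pictures are saved under pics/ and viewed, at most 14 in all, crops included, and the job is handed in when it is done.

```bash
mkdir -p pics
cat > h.py <<'E'
import numpy as np, cv2
from bench import bot, capture, calibration, job_done
def ray(c,u,v):
    K=c["K"];k=c["k1"];d=np.array([(u-K[0][2])/K[0][0],(v-K[1][2])/K[1][1]]);s=d.copy()
    for _ in range(20): s=d/(1+k*(s@s))
    return np.array(c["orientation"])@np.array([s[0],s[1],1.])
def onz(c,u,v,z):
    r=ray(c,u,v);e=np.array(c["eye"]);return e+r*(z-e[2])/r[2]
def proj(c,p):
    q=np.array(c["orientation"]).T@(np.array(p)-np.array(c["eye"]));s=q[:2]/q[2];s=s*(1+c["k1"]*(s@s))
    K=c["K"];return s[0]*K[0][0]+K[0][2],s[1]*K[1][1]+K[1][2]
E
python3 - <<'E'
from h import *
o=bot.get_obs();print(o["clock"],o["eef_pos"],np.round(o["eef_rot"],3))
for n in("top","side"):
    im,d=capture(n);cv2.imwrite(f"pics/{n}0.png",im);np.save(f"{n}0.npy",d);c=calibration(n);print(n,c)
E
```

```text
0.0 [ 0.18497038 -0.62269368  0.30281323] [[ 0.959  0.285 -0.001]
 [ 0.285 -0.959  0.002]
 [-0.    -0.002 -1.   ]]
top {'K': array([[415.68558717,   0.        , 277.79797975],
       [  0.        , 415.68558717, 205.24661919],
       [  0.        ,   0.        ,   1.        ]]), 'k1': -0.016652136747907956, 'eye': array([0.4543727 , 0.07767217, 0.98334429]), 'orientation': array([[-0.01232442, -0.97731933,  0.211412  ],
       [-0.9999149 ,  0.01114125, -0.0067868 ],
       [ 0.00427747, -0.21147765, -0.97737347]])}
side {'K': array([[383.67587868,   0.        , 288.43891387],
       [  0.        , 383.67587868, 210.70730338],
       [  0.        ,   0.        ,   1.        ]]), 'k1': 0.027699790663440305, 'eye': array([ 0.39333658, -0.40996853,  0.82725489]), 'orientation': array([[ 0.89619727, -0.36748974,  0.24855934],
       [-0.44359603, -0.73304563,  0.5156226 ],
       [-0.00728068, -0.57235951, -0.81997048]])}
```

View pics/top0.png

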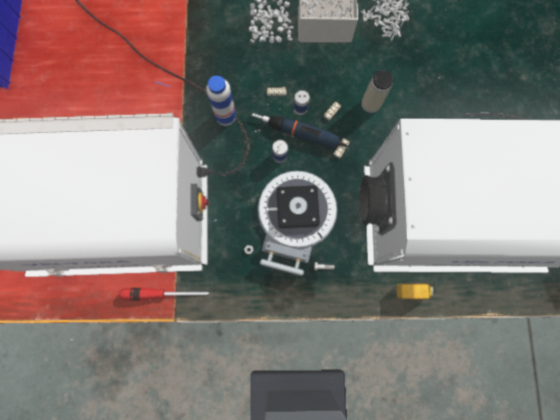

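View pics/side0.png

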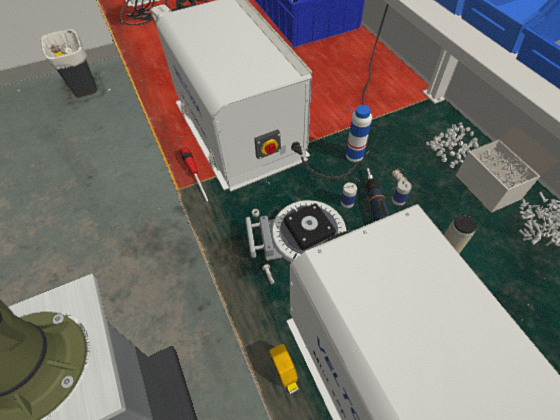

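The top view shows the dial at about (297,207), the lock bar at about (283,266), the nut at (249,249) and the bolt at (324,266). I'll enlarge it and fit the ring.

Run:
```python
from h import *
im=cv2.imread("pics/top0.png");c=calibration("top")
x0,y0=240,160
cr=cv2.resize(im[y0:y0+120,x0:x0+110],None,fx=5,fy=5,interpolation=cv2.INTER_CUBIC)
cv2.imwrite("pics/crop0.png",cr)
hs=cv2.cvtColor(im,cv2.COLOR_BGR2HSV)
m=((hs[...,2]>150)&(hs[...,1]<50)).astype(np.uint8);w=np.zeros_like(m);w[165:252,250:345]=1;m*=w
k=cv2.morphologyEx(m,cv2.MORPH_CLOSE,np.ones((3,3)))
ct=max(cv2.findContours(k,0,1)[0],key=cv2.contourArea)
P=np.array([onz(c,u,v,.02)[:2] for u,v in ct[:,0]],np.float32)
(x,y),r=cv2.minEnclosingCircle(P);print("enc",x,y,r)
A=np.c_[2*P,np.ones(len(P))]
for _ in range(5):
    s=np.linalg.lstsq(A,(P**2).sum(1),rcond=None)[0];rr=np.sqrt(s[2]+s[0]**2+s[1]**2)
    e=np.abs(np.hypot(*(P-s[:2]).T)-rr);k2=e<.004
    if k2.sum()>20:P=P[k2];A=A[k2]
print("fit",s[:2],rr,len(P))
```

```text
enc 0.6438684463500977 0.03177083656191826 0.10528454929590225
fit [0.65015198 0.02737048] 0.09529112617768598 139
```

View pics/crop0.png

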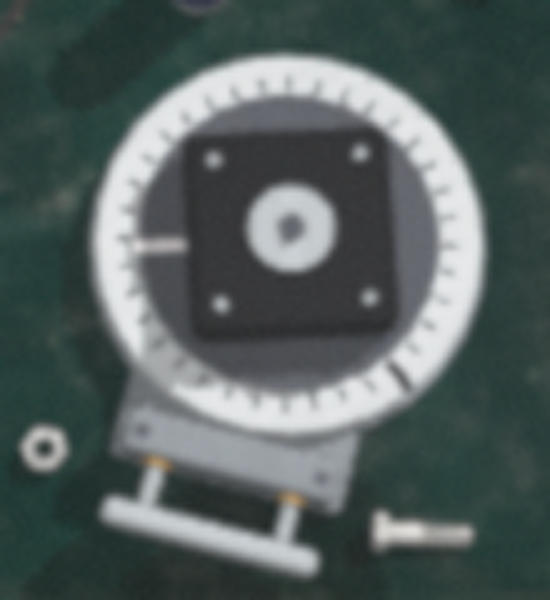

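The crop shows the index mark pointing left with its end at crop (132,246). The long black line runs (393,364)–(408,388) at the lower right, and the bar spans (105,510)–(318,565). The nut is close to the bar's left end and the bolt to its right.

Run:
```python
from h import *
c=calibration("top")
f=lambda u,v,z:onz(c,240+(u-2)/5,160+(v-2)/5,z)[:2]
C=np.mean([f(*p,.05) for p in((185,135),(383,128),(397,330),(193,340))],0);print("C",C)
C2=np.array([.6502,.0274])
a=lambda p,C:np.degrees(np.arctan2(*(p-C)[::-1]))
bl,br=f(105,497,.046),f(320,550,.046);bm=(bl+br)/2;print("bar",bl,br,bm,np.hypot(*(br-bl)),"yaw of normal",a(br,bl))
for cc in(C,C2):
  print("idx",a(f(132,246,.024),cc),np.hypot(*(f(132,246,.024)-cc)),"tgt",a(f(393,364,.02),cc),a(f(408,388,.02),cc),np.hypot(*(f(393,364,.02)-cc)),"bar",a(bm,cc),np.hypot(*(bm-cc)))
print("nut",f(44,448,.005),"bolt",f(378,530,.008),f(473,533,.005))
for p in((185,135),(383,128),(397,330),(193,340)):q=f(*p,.05);print(q,a(q,C),np.hypot(*(q-C)))
```

```text
C [0.65389387 0.02595206]
bar [0.53412769 0.11128552] [0.50939125 0.01533892] [0.52175947 0.06331222] 0.09908401265489963 yaw of normal -104.45687504551972
idx 90.20364116355363 0.07296697874253824 tgt -139.60342072513433 -141.11381982870353 0.07512617007901015 bar 164.2120898126291 0.13731453458386758
idx 87.25060171235522 0.07160100055495103 tgt -136.87050875542002 -138.82354500222317 0.07333478222149088 bar 164.37890681324708 0.13336662836928093
nut [0.5609265  0.14138536] bolt [ 0.52051454 -0.01445223] [ 0.51876798 -0.05912123]
[0.70054776 0.07342463] 45.498326956999236 0.06655997730600523
[ 0.70288414 -0.01859484] -42.28027983829209 0.06621535175381547
[ 0.60782813 -0.02193985] -133.88653655417403 0.06645064135564292
[0.60431545 0.0709183 ] 137.79284847297555 0.06693266737385895
```

```bash
r='{"tx":2.36,"ty":-1.65,"hand":0}'; python3 -m pendant '[{"tx":2.36,"ty":-1.65,"hand":0},{"tx":2.36,"ty":-1.65,"hand":0},{"tx":2.36,"ty":-1.65,"hand":0},{"tx":2.36,"ty":-1.65,"hand":0},{"tx":2.36,"ty":-1.65,"hand":0},{"tx":2.36,"ty":-1.65,"hand":0},{"tx":2.36,"ty":-1.65,"hand":0},{"tx":2.36,"ty":-1.65,"hand":0},{"tx":2.36,"ty":-1.65,"hand":0},{"tx":2.36,"ty":-1.65,"hand":0},{"tx":2.36,"ty":-1.65,"hand":0},{"tx":2.36,"ty":-1.65,"hand":0}]'
python3 -m pendant '[{"tx":1.16,"ty":-3.3,"hand":0},{"tx":1.16,"ty":-3.3,"hand":0},{"tx":1.16,"ty":-3.3,"hand":0},{"tx":1.16,"ty":-3.3,"hand":0},{"tx":1.16,"ty":-3.3,"hand":0},{"tx":1.16,"ty":-3.3,"hand":0},{"tx":1.16,"ty":-3.3,"hand":0},{"tx":1.16,"ty":-3.3,"hand":0},{"tx":1.16,"ty":-3.3,"hand":0},{"tx":1.16,"ty":-3.3,"hand":0},{"tx":1.16,"ty":-3.3,"hand":0},{"tx":1.16,"ty":-3.3,"hand":0}]'
python3 -c "
from h import *
o=bot.get_obs();print(o['clock'],o['joints'],o['eef_pos'],np.round(o['eef_rot'],3))"
```

```text
0.1 [ 1.29610245  0.32173131 -0.07005913  1.45155079  0.02261793  1.37081902
 -0.05688934] [ 0.18495556 -0.62275346  0.3029451 ] [[ 0.959  0.285 -0.001]
 [ 0.285 -0.959  0.002]
 [-0.    -0.002 -1.   ]]$[0]: bad value
$[0]: bad value
```

```bash
python3 -m pendant '[{"hand":0.0}]'; python3 -m pendant '[{"tx":1.0}]'
```

```text
$[0]: bad value
$[0]: bad value
```

```bash
python3 -m pendant '[{"tx":1.0,"ty":0,"tz":0,"rx":0,"ry":0,"rz":0,"hand":0}]'; python3 -m pendant '[{"tx":1.0,"ty":0.0,"tz":0.0,"rx":0.0,"ry":0.0,"rz":0.0,"hand":0.0}]';python3 -m pendant --help
```

```text
clock: 0.18
eef_pos: [0.1922, -0.6208, 0.3032]
eef_rot: [[0.96, 0.281, -0.002], [0.281, -0.96, 0.001], [-0.002, -0.001, -1.0]]
force: [-0.3, -0.6, -0.5]
gripper_width: 0.883
gripper_force: 0.0
clock: 0.27
eef_pos: [0.2043, -0.6172, 0.3034]
eef_rot: [[0.959, 0.283, -0.0], [0.283, -0.959, 0.001], [-0.0, -0.001, -1.0]]
force: [0.3, 0.1, 0.7]
gripper_width: 0.746
gripper_force: 0.0invalid input: not JSON, or not a number
```

```bash
python3 -m pendant '[{"tx":2.9,"ty":-2.2,"tz":0,"rx":0,"ry":0,"rz":0,"hand":0},{"tx":2.9,"ty":-2.2,"tz":0,"rx":0,"ry":0,"rz":0,"hand":0},{"tx":2.9,"ty":-2.2,"tz":0,"rx":0,"ry":0,"rz":0,"hand":0},{"tx":2.9,"ty":-2.2,"tz":0,"rx":0,"ry":0,"rz":0,"hand":0},{"tx":2.9,"ty":-2.2,"tz":0,"rx":0,"ry":0,"rz":0,"hand":0},{"tx":2.9,"ty":-2.2,"tz":0,"rx":0,"ry":0,"rz":0,"hand":0},{"tx":2.9,"ty":-2.2,"tz":0,"rx":0,"ry":0,"rz":0,"hand":0},{"tx":2.9,"ty":-2.2,"tz":0,"rx":0,"ry":0,"rz":0,"hand":0},{"tx":2.9,"ty":-2.2,"tz":0,"rx":0,"ry":0,"rz":0,"hand":0}]' | head -3
python3 -m pendant '[{"tx":1.1,"ty":-3.3,"tz":0,"rx":0,"ry":0,"rz":0,"hand":0},{"tx":1.1,"ty":-3.3,"tz":0,"rx":0,"ry":0,"rz":0,"hand":0},{"tx":1.1,"ty":-3.3,"tz":0,"rx":0,"ry":0,"rz":0,"hand":0},{"tx":1.1,"ty":-3.3,"tz":0,"rx":0,"ry":0,"rz":0,"hand":0},{"tx":1.1,"ty":-3.3,"tz":0,"rx":0,"ry":0,"rz":0,"hand":0},{"tx":1.1,"ty":-3.3,"tz":0,"rx":0,"ry":0,"rz":0,"hand":0},{"tx":1.1,"ty":-3.3,"tz":0,"rx":0,"ry":0,"rz":0,"hand":0},{"tx":1.1,"ty":-3.3,"tz":0,"rx":0,"ry":0,"rz":0,"hand":0},{"tx":1.1,"ty":-3.3,"tz":0,"rx":0,"ry":0,"rz":0,"hand":0},{"tx":1.1,"ty":-3.3,"tz":0,"rx":0,"ry":0,"rz":0,"hand":0},{"tx":1.1,"ty":-3.3,"tz":0,"rx":0,"ry":0,"rz":0,"hand":0},{"tx":1.1,"ty":-3.3,"tz":0,"rx":0,"ry":0,"rz":0,"hand":0}]'
python3 -c "
from h import *
o=bot.get_obs();print(o['joints'])"
```

```text
clock: 1.02
eef_pos: [0.3999, -0.3504, 0.3041]
eef_rot: [[0.958, 0.286, 0.0], [0.286, -0.958, -0.0], [0.0, 0.0, -1.0]]
clock: 2.02
eef_pos: [0.4113, 0.067, 0.304]
eef_rot: [[0.958, 0.286, 0.001], [0.286, -0.958, -0.001], [0.0, 0.001, -1.0]]
force: [0.8, 0.2, 0.1]
gripper_width: -0.002
gripper_force: 0.0
[ 0.64225059 -0.21311379 -0.75028449  1.96022999 -0.14780435  1.34026601
 -1.34293009]
```

```bash
python3 -m pendant '[{"tx":3.5,"ty":0.3,"tz":0,"rx":0,"ry":0,"rz":0,"hand":0},{"tx":3.5,"ty":0.3,"tz":0,"rx":0,"ry":0,"rz":0,"hand":0},{"tx":3.5,"ty":0.3,"tz":0,"rx":0,"ry":0,"rz":0,"hand":0},{"tx":3.5,"ty":0.3,"tz":0,"rx":0,"ry":0,"rz":0,"hand":0},{"tx":3.5,"ty":0.3,"tz":0,"rx":0,"ry":0,"rz":0,"hand":0},{"tx":3.5,"ty":0.3,"tz":0,"rx":0,"ry":0,"rz":0,"hand":0},{"tx":0,"ty":0,"tz":0,"rx":0,"ry":0,"rz":4,"hand":0},{"tx":0,"ty":0,"tz":0,"rx":0,"ry":0,"rz":4,"hand":0},{"tx":0,"ty":0,"tz":0,"rx":0,"ry":0,"rz":4,"hand":0},{"tx":0,"ty":0,"tz":0,"rx":0,"ry":0,"rz":4,"hand":0},{"tx":0,"ty":0,"tz":0,"rx":0,"ry":0,"rz":0,"hand":0},{"tx":0,"ty":0,"tz":0,"rx":0,"ry":0,"rz":0,"hand":0}]'
python3 - <<'E'
from h import *
o=bot.get_obs();print(o['joints'])
c=calibration("wrist");im,d=capture("wrist");cv2.imwrite("pics/w1.png",im);np.save("w1.npy",d)
import pickle;pickle.dump(c,open("w1.pkl","wb"));print(c["eye"])
E
```

```text
clock: 3.02
eef_pos: [0.618, 0.1077, 0.3039]
eef_rot: [[1.0, 0.013, -0.0], [0.013, -1.0, 0.0], [-0.0, -0.0, -1.0]]
force: [-0.1, -0.6, 0.4]
gripper_width: 0.0
gripper_force: 0.0
[ 0.40791933  0.37335897 -0.80095277  1.48957216  0.26907806  1.39235921
 -1.96420431]
[0.6845007  0.10910878 0.37355141]
```

View pics/w1.png

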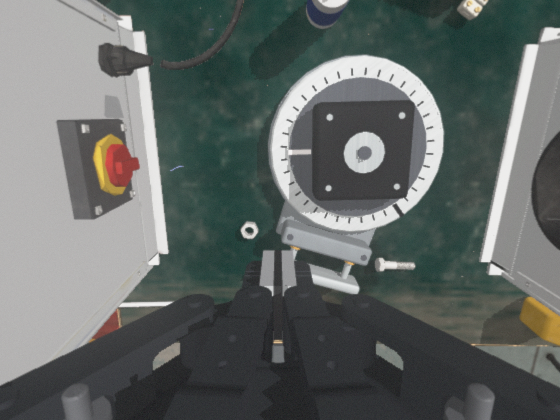

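The wrist view shows the dial clearly. The boss corners are about (313,103), (413,101), (414,198) and (314,200). The index end is at (289,152) and the long line runs (396,204)–(404,216).

```bash
cat >> h.py <<'E'
def ang(p,C):return np.degrees(np.arctan2(p[1]-C[1],p[0]-C[0]))
def ringfit(im,c,box):
    hs=cv2.cvtColor(im,cv2.COLOR_BGR2HSV)
    m=((hs[...,2]>140)&(hs[...,1]<60)).astype(np.uint8);w=np.zeros_like(m);u0,v0,u1,v1=box;w[v0:v1,u0:u1]=1;m*=w
    v,u=np.nonzero(m);P=np.array([onz(c,a,b,.02)[:2] for a,b in zip(u,v)]);C=np.array([.653,.0265])
    for _ in range(15):  # outer edge by angle
        q=P-C;th=np.degrees(np.arctan2(q[:,1],q[:,0]))//4;r=np.hypot(*q.T);k=(r<.098)&(r>.06)
        E=np.array([P[k&(th==t)][np.argmax(r[k&(th==t)])] for t in np.unique(th[k])])
        s=np.linalg.lstsq(np.c_[2*E,np.ones(len(E))],(E**2).sum(1),rcond=None)[0];C=s[:2]
    return C,np.sqrt(s[2]+C@C),len(E)
E
python3 - <<'E'
from h import *
import pickle
c=pickle.load(open("w1.pkl","rb"));im=cv2.imread("pics/w1.png")
C,r,n=ringfit(im,c,(262,45,455,240));print(C,r,n)
B=[onz(c,*p,.05)[:2] for p in((313,103),(413,101),(414,198),(314,200))];Cb=np.mean(B,0);print("boss",Cb,[np.round(ang(b,Cb),1) for b in B])
i=onz(c,289,152,.024);t=onz(c,396,204,.02);t2=onz(c,404,216,.02)
for q in(C,Cb):print(ang(i,q),np.hypot(*(i[:2]-q)),ang(t,q),np.hypot(*(t[:2]-q)),ang(t2,q))
for n,p in(("nut",(249,230,.005)),("bolt",(377,264,.01)),("bolt2",(414,266,.004)),("barR",(357,293,.046))):print(n,onz(c,*p)[:2])
E
```

```text
[0.65506315 0.02631186] 0.09225325441773523 90
boss [0.6559907  0.02542898] [np.float64(48.6), np.float64(-41.4), np.float64(-129.3), np.float64(136.3)]
91.62192223128028 0.07040526020096474 -139.45978040645684 0.07572234279892227 -140.0551374300252
92.34672709660674 0.0713197399116408 -140.42187521688888 0.07586407611842604 -140.8387904046221
nut [0.56002542 0.14105565]
bolt [ 0.52093288 -0.0119606 ]
bolt2 [ 0.51621062 -0.05919528]
barR [0.50212091 0.0188828 ]
```

```bash
python3 -m pendant '[{"tx":0,"ty":0,"tz":3.3,"rx":0,"ry":0,"rz":0,"hand":0},{"tx":0,"ty":0,"tz":3.3,"rx":0,"ry":0,"rz":0,"hand":0},{"tx":0,"ty":0,"tz":3.3,"rx":0,"ry":0,"rz":0,"hand":0},{"tx":0,"ty":0,"tz":3.3,"rx":0,"ry":0,"rz":0,"hand":0},{"tx":0,"ty":0,"tz":3.3,"rx":0,"ry":0,"rz":0,"hand":0},{"tx":0,"ty":0,"tz":3.3,"rx":0,"ry":0,"rz":0,"hand":0},{"tx":0,"ty":0,"tz":0,"rx":0,"ry":0,"rz":0,"hand":0}]'
python3 -m pendant '[{"tx":0,"ty":0.3,"tz":0,"rx":0,"ry":0,"rz":0,"hand":0},{"tx":0,"ty":0.3,"tz":0,"rx":0,"ry":0,"rz":0,"hand":0},{"tx":0,"ty":0.3,"tz":0,"rx":0,"ry":0,"rz":0,"hand":0},{"tx":0,"ty":0.3,"tz":0,"rx":0,"ry":0,"rz":0,"hand":0},{"tx":0,"ty":0,"tz":0,"rx":0,"ry":0,"rz":0,"hand":0}]'
```

```text
clock: 3.65
eef_pos: [0.6139, 0.1053, 0.0992]
eef_rot: [[1.0, 0.011, -0.012], [0.011, -1.0, -0.002], [-0.012, 0.001, -1.0]]
force: [-1.9, -0.6, -0.7]
gripper_width: 0.004
gripper_force: 0.0
clock: 4.07
eef_pos: [0.6195, 0.0933, 0.1077]
eef_rot: [[1.0, 0.008, 0.003], [0.008, -1.0, -0.001], [0.003, 0.001, -1.0]]
force: [-0.3, 0.0, -0.8]
gripper_width: 0.004
gripper_force: 0.0
```

Run:
```python
from h import *
im,d=capture("wrist");cv2.imwrite("pics/w2.png",im)
im,d=capture("top");cv2.imwrite("pics/t2.png",np.hstack([cv2.resize(im[150:280,230:360],None,fx=4,fy=4)]))
```

```text
(no output)
```

View pics/w2.png

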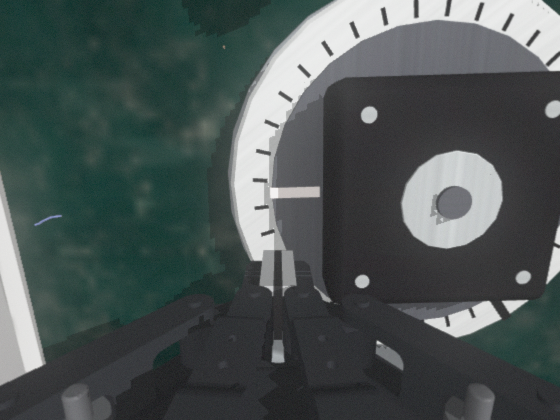

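The fingers are about 15 px short of the boss's left face, next to its front corner. Next I orbit about the axis, with the tool turning along with the dial.

```bash
python3 -m pendant '[{"tx":0,"ty":0.3,"tz":0,"rx":0,"ry":0,"rz":0,"hand":0},{"tx":-0.33,"ty":0.2,"tz":0,"rx":0,"ry":0,"rz":-3,"hand":0},{"tx":-0.33,"ty":0.2,"tz":0,"rx":0,"ry":0,"rz":-3,"hand":0},{"tx":-0.33,"ty":0.2,"tz":0,"rx":0,"ry":0,"rz":-3,"hand":0},{"tx":-0.33,"ty":0.2,"tz":0,"rx":0,"ry":0,"rz":-3,"hand":0},{"tx":-0.33,"ty":0.2,"tz":0,"rx":0,"ry":0,"rz":-3,"hand":0},{"tx":-0.33,"ty":0.2,"tz":0,"rx":0,"ry":0,"rz":-3,"hand":0},{"tx":-0.33,"ty":0.2,"tz":0,"rx":0,"ry":0,"rz":-3,"hand":0},{"tx":-0.33,"ty":0.2,"tz":0,"rx":0,"ry":0,"rz":-3,"hand":0},{"tx":-0.33,"ty":0.2,"tz":0,"rx":0,"ry":0,"rz":-3,"hand":0},{"tx":-0.33,"ty":0.2,"tz":0,"rx":0,"ry":0,"rz":-3,"hand":0},{"tx":0,"ty":0,"tz":0,"rx":0,"ry":0,"rz":0,"hand":0}]'
python3 - <<'E'
from h import *
o=bot.get_obs();R=np.array(o["eef_rot"]);p=np.array(o["eef_pos"])-[.655,.026,0];print(o["joints"],"rel in tool",R.T@p)
im,d=capture("wrist");cv2.imwrite("pics/w3.png",im)
E
```

```text
clock: 5.17
eef_pos: [0.5909, 0.0648, 0.106]
eef_rot: [[0.86, 0.51, -0.001], [0.51, -0.86, 0.001], [-0.0, -0.001, -1.0]]
force: [-2.0, 2.3, 1.0]
gripper_width: 0.001
gripper_force: 1.3
[ 0.52549392  0.52495929 -0.84309389  1.77371667  0.44566695  1.04658483
 -1.51653501] rel in tool [-0.03539255 -0.06622422 -0.10590077]
```

View pics/w3.png

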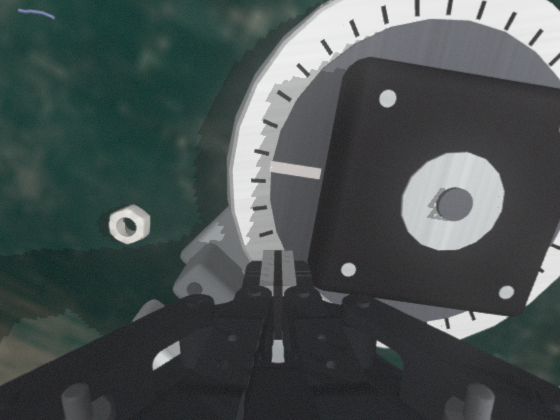

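The dial has turned about 20° and the finger bears on the face near the corner. The next part of the orbit passes the grey housing, so I check clearance in the first wrist view.

Run:
```python
from h import *
import pickle
c=pickle.load(open("w1.pkl","rb"));im=cv2.imread("pics/w1.png");d=np.load("w1.npy")
# height map -> points with z in .035-.05, in rig frame (-x toward bar)
C=np.array([.655,.026]);th=np.radians(-14.7);e=np.array([np.cos(th),np.sin(th)]);f=np.array([-e[1],e[0]])
Q=[]
for v in range(190,300):
  for u in range(262,400):
    if d[v,u]>0:
      r=ray(c,u,v);r=r/(np.array(c["orientation"])[:,2]@r);p=np.array(c["eye"])+r*d[v,u]
      if .034<p[2]<.052: q=p[:2]-C;Q.append((q@e,q@f,p[2]))
Q=np.array(Q);
for lo in range(-170,-80,5):
  k=(Q[:,0]*1e3>=lo)&(Q[:,0]*1e3<lo+5)&(np.abs(Q[:,1])<.07)
  if k.sum():print(lo,k.sum(),np.round(Q[k].min(0),3),np.round(Q[k].max(0),3))
i=onz(calibration("wrist"),272,169,.024);print("idx now",ang(i,C),np.hypot(*(i[:2]-C)))
```

```text
-150 129 [-0.149 -0.046  0.044] [-0.145  0.005  0.047]
-145 221 [-0.145 -0.048  0.036] [-0.14   0.008  0.047]
-140 268 [-0.14  -0.046  0.034] [-0.137  0.01   0.047]
-135 5 [-0.133 -0.032  0.034] [-0.13  -0.028  0.035]
-130 11 [-0.13  -0.032  0.034] [-0.126  0.033  0.035]
-125 4 [-0.125 -0.031  0.034] [-0.122  0.032  0.034]
-120 52 [-0.119 -0.045  0.034] [-0.115  0.038  0.038]
-115 325 [-0.115 -0.048  0.035] [-0.11   0.051  0.041]
-110 394 [-0.11  -0.048  0.036] [-0.105  0.051  0.042]
-105 399 [-0.105 -0.047  0.035] [-0.1    0.051  0.042]
-100 483 [-0.1   -0.048  0.034] [-0.095  0.051  0.041]
-95 51 [-0.095 -0.018  0.034] [-0.094  0.048  0.039]
idx now 112.33280692230913 0.07003439415268706
```

```bash
python3 -m pendant '[{"tx":0,"ty":-1,"tz":0,"rx":0,"ry":0,"rz":0,"hand":0},{"tx":0,"ty":0,"tz":-2.5,"rx":0,"ry":0,"rz":0,"hand":0},{"tx":0,"ty":0,"tz":-2.5,"rx":0,"ry":0,"rz":0,"hand":0},{"tx":2.7,"ty":1.3,"tz":0,"rx":0,"ry":0,"rz":0,"hand":0},{"tx":2.7,"ty":1.3,"tz":0,"rx":0,"ry":0,"rz":0,"hand":0},{"tx":2.7,"ty":1.3,"tz":0,"rx":0,"ry":0,"rz":0,"hand":0},{"tx":2.6,"ty":1.3,"tz":0,"rx":0,"ry":0,"rz":0,"hand":0},{"tx":0,"ty":0,"tz":0,"rx":0,"ry":0,"rz":4,"hand":0},{"tx":0,"ty":0,"tz":0,"rx":0,"ry":0,"rz":4,"hand":0},{"tx":0,"ty":0,"tz":0,"rx":0,"ry":0,"rz":0,"hand":0},{"tx":0,"ty":0,"tz":0,"rx":0,"ry":0,"rz":0,"hand":0}]'
cat > st.py <<'E'
from h import *
o=bot.get_obs();R=np.array(o["eef_rot"]);p=np.array(o["eef_pos"])-[.655,.026,0];print("j7",o["joints"][6],"rel",p,"rel in tool",R.T@p,"yaw",np.degrees(np.arctan2(R[1,0],R[0,0])),"polar",ang(p,(0,0)))
E
python3 st.py
```

```text
clock: 6.13
eef_pos: [0.7049, 0.0832, 0.1557]
eef_rot: [[0.923, 0.385, -0.0], [0.385, -0.923, -0.001], [-0.0, 0.001, -1.0]]
force: [-0.4, -0.7, -0.5]
gripper_width: -0.001
gripper_force: 0.0
j7 -1.6282127131666393 rel [0.04986384 0.05721532 0.15572801] rel in tool [ 0.06802156 -0.03351254 -0.15576002] yaw 22.65748446463982 polar 48.92745514254027
```

```bash
python3 -m pendant '[{"tx":0,"ty":0,"tz":2.5,"rx":0,"ry":0,"rz":0,"hand":0},{"tx":0,"ty":0,"tz":2.5,"rx":0,"ry":0,"rz":0,"hand":0},{"tx":0,"ty":0,"tz":0,"rx":0,"ry":0,"rz":0,"hand":0},{"tx":-0.3,"ty":0,"tz":0,"rx":0,"ry":0,"rz":0,"hand":0},{"tx":-0.3,"ty":0,"tz":0,"rx":0,"ry":0,"rz":0,"hand":0},{"tx":-0.2,"ty":0,"tz":0,"rx":0,"ry":0,"rz":0,"hand":0},{"tx":0,"ty":0,"tz":0,"rx":0,"ry":0,"rz":0,"hand":0},{"tx":0,"ty":0,"tz":0,"rx":0,"ry":0,"rz":0,"hand":0}]'
python3 st.py
python3 -m pendant '[{"tx":-0.18,"ty":-0.31,"tz":0,"rx":0,"ry":0,"rz":-3,"hand":0},{"tx":-0.18,"ty":-0.31,"tz":0,"rx":0,"ry":0,"rz":-3,"hand":0},{"tx":-0.18,"ty":-0.31,"tz":0,"rx":0,"ry":0,"rz":-3,"hand":0},{"tx":-0.18,"ty":-0.31,"tz":0,"rx":0,"ry":0,"rz":-3,"hand":0},{"tx":-0.18,"ty":-0.31,"tz":0,"rx":0,"ry":0,"rz":-3,"hand":0},{"tx":-0.18,"ty":-0.31,"tz":0,"rx":0,"ry":0,"rz":-3,"hand":0},{"tx":-0.18,"ty":-0.31,"tz":0,"rx":0,"ry":0,"rz":-3,"hand":0},{"tx":-0.18,"ty":-0.31,"tz":0,"rx":0,"ry":0,"rz":-3,"hand":0},{"tx":-0.18,"ty":-0.31,"tz":0,"rx":0,"ry":0,"rz":-3,"hand":0},{"tx":-0.18,"ty":-0.31,"tz":0,"rx":0,"ry":0,"rz":-3,"hand":0},{"tx":0,"ty":0,"tz":0,"rx":0,"ry":0,"rz":0,"hand":0}]'
python3 st.py
```

```text
clock: 6.8
eef_pos: [0.6982, 0.0794, 0.1074]
eef_rot: [[0.924, 0.383, 0.002], [0.383, -0.924, -0.0], [0.002, 0.001, -1.0]]
force: [0.1, -0.9, -0.6]
gripper_width: 0.001
gripper_force: 0.1
j7 -1.6485787242454855 rel [0.04316244 0.05342688 0.10741033] rel in tool [ 0.06054799 -0.03269704 -0.10732777] yaw 22.539141126442157 polar 51.065990447668234
clock: 7.72
eef_pos: [0.6656, 0.0942, 0.1069]
eef_rot: [[0.607, 0.795, 0.002], [0.795, -0.607, 0.0], [0.001, 0.001, -1.0]]
force: [1.0, -0.0, 0.8]
gripper_width: -0.001
gripper_force: 0.4
j7 -1.2052033439989256 rel [0.01059919 0.06817908 0.10688036] rel in tool [ 0.06078153 -0.03280918 -0.10683307] yaw 52.64223862190321 polar 81.16347235520739
```

```bash
python3 -m pendant '[{"tx":-0.18,"ty":-0.31,"tz":0,"rx":0,"ry":0,"rz":-3,"hand":0},{"tx":-0.18,"ty":-0.31,"tz":0,"rx":0,"ry":0,"rz":-3,"hand":0},{"tx":-0.18,"ty":-0.31,"tz":0,"rx":0,"ry":0,"rz":-3,"hand":0},{"tx":-0.18,"ty":-0.31,"tz":0,"rx":0,"ry":0,"rz":-3,"hand":0},{"tx":-0.18,"ty":-0.31,"tz":0,"rx":0,"ry":0,"rz":-3,"hand":0},{"tx":-0.18,"ty":-0.31,"tz":0,"rx":0,"ry":0,"rz":-3,"hand":0},{"tx":-0.18,"ty":-0.31,"tz":0,"rx":0,"ry":0,"rz":-3,"hand":0},{"tx":-0.18,"ty":-0.31,"tz":0,"rx":0,"ry":0,"rz":-3,"hand":0},{"tx":-0.18,"ty":-0.31,"tz":0,"rx":0,"ry":0,"rz":-3,"hand":0},{"tx":-0.18,"ty":-0.31,"tz":0,"rx":0,"ry":0,"rz":-3,"hand":0},{"tx":0,"ty":0,"tz":0,"rx":0,"ry":0,"rz":0,"hand":0}]'
python3 st.py
python3 - <<'E'
from h import *
im,d=capture("top");cv2.imwrite("pics/t4.png",im);a=cv2.resize(im[155:255,235:345],None,fx=3.5,fy=3.5)
im,d=capture("wrist");cv2.imwrite("pics/w4.png",im);b=cv2.resize(im,None,fx=.73,fy=.73)
h=max(a.shape[0],b.shape[0]);pad=lambda x:cv2.copyMakeBorder(x,0,h-x.shape[0],0,0,0)
cv2.imwrite("pics/c4.png",np.hstack([pad(a),pad(b)]));print(np.hstack([pad(a),pad(b)]).shape)
E
```

```text
clock: 8.63
eef_pos: [0.6302, 0.0903, 0.1065]
eef_rot: [[0.13, 0.992, 0.001], [0.992, -0.13, 0.001], [0.001, 0.001, -1.0]]
force: [0.0, 1.0, 1.0]
gripper_width: -0.002
gripper_force: 0.5
j7 -0.7416233548181654 rel [-0.02482796  0.06425127  0.10652498] rel in tool [ 0.06055858 -0.03286583 -0.1065116 ] yaw 82.54533925809025 polar 111.12751936596634
(350, 794, 3)
```

View pics/c4.png

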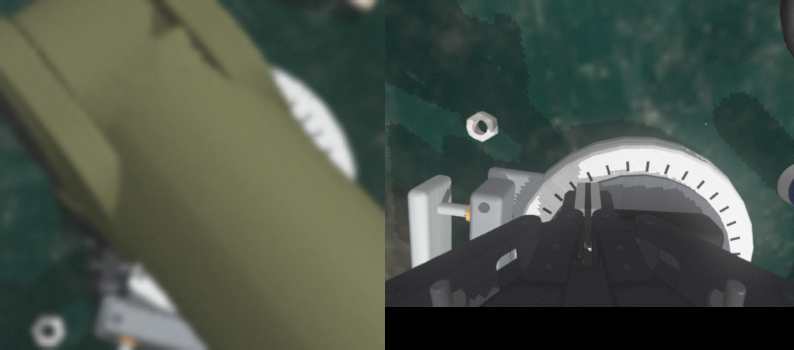

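```bash
python3 -m pendant '[{"tx":-0.18,"ty":-0.31,"tz":0,"rx":0,"ry":0,"rz":-3,"hand":0},{"tx":-0.18,"ty":-0.31,"tz":0,"rx":0,"ry":0,"rz":-3,"hand":0},{"tx":-0.18,"ty":-0.31,"tz":0,"rx":0,"ry":0,"rz":-3,"hand":0},{"tx":-0.18,"ty":-0.31,"tz":0,"rx":0,"ry":0,"rz":-3,"hand":0},{"tx":-0.18,"ty":-0.31,"tz":0,"rx":0,"ry":0,"rz":-3,"hand":0},{"tx":0,"ty":0,"tz":0,"rx":0,"ry":0,"rz":0,"hand":0},{"tx":1,"ty":0,"tz":0,"rx":0,"ry":0,"rz":0,"hand":0},{"tx":0,"ty":0,"tz":-3,"rx":0,"ry":0,"rz":0,"hand":0},{"tx":0,"ty":0,"tz":-3,"rx":0,"ry":0,"rz":0,"hand":0},{"tx":0,"ty":0,"tz":-4,"rx":0,"ry":0,"rz":0,"hand":0},{"tx":0,"ty":-4,"tz":0,"rx":0,"ry":0,"rz":0,"hand":0},{"tx":0,"ty":-4,"tz":0,"rx":0,"ry":0,"rz":0,"hand":0}]'
python3 -m pendant '[{"tx":0,"ty":-3,"tz":-3,"rx":0,"ry":0,"rz":0,"hand":0},{"tx":0,"ty":0,"tz":-3,"rx":0,"ry":0,"rz":0,"hand":0},{"tx":0,"ty":0,"tz":-3,"rx":0,"ry":0,"rz":0,"hand":0},{"tx":0,"ty":0,"tz":0,"rx":0,"ry":0,"rz":0,"hand":0}]'
python3 st.py
python3 - <<'E'
from h import *
import pickle
pickle.dump(calibration("wrist"),open("w5.pkl","wb"))
im,d=capture("wrist");cv2.imwrite("pics/w5.png",im)
E
```

```text
clock: 9.73
eef_pos: [0.5355, 0.0829, 0.2087]
eef_rot: [[-0.129, 0.992, 0.005], [0.992, 0.129, 0.003], [0.002, 0.006, -1.0]]
force: [-0.6, 0.6, 1.3]
gripper_width: -0.004
gripper_force: 0.0
clock: 10.07
eef_pos: [0.5064, 0.0782, 0.3005]
eef_rot: [[-0.129, 0.992, 0.008], [0.992, 0.129, -0.003], [-0.004, 0.008, -1.0]]
force: [0.8, 0.3, 0.3]
gripper_width: 0.003
gripper_force: 0.0
j7 -0.2332204573918163 rel [-0.14861483  0.05223251  0.30049709] rel in tool [ 0.06979172 -0.13828684 -0.30185919] yaw 97.38673179206921 polar 160.6353466604833
```

View pics/w5.png

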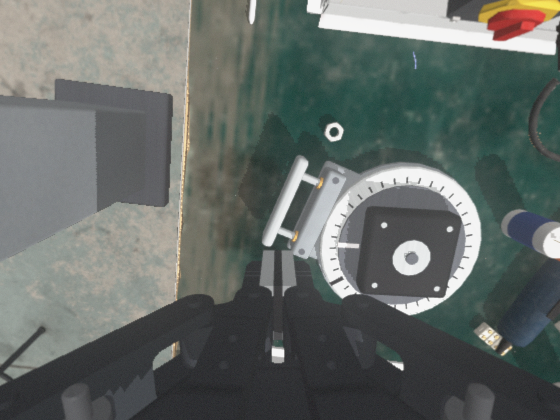

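The index end is now at about (337,245) and the long line runs (345,278)–(330,287). The remaining turn is about 35°.

```bash
cat > ix.py <<'E'
from h import *
import pickle,sys
# polar profile from wrist pic: index (r .058-.068, z .024, bright) and long line (r .076-.089, z .02, dark)
def profiles(im,c,C):
    g=cv2.cvtColor(im,cv2.COLOR_BGR2GRAY).astype(np.float32);A=np.arange(100,300,.25);out=[]
    for r0,r1,z,off in((.054,.069,.024,0),(.075,.090,.02,0)):
        M=np.zeros((12,len(A),2),np.float32)
        for i,r in enumerate(np.linspace(r0,r1,12)):
            for j,a in enumerate(np.radians(A)):M[i,j]=proj(c,(C[0]+r*np.cos(a),C[1]+r*np.sin(a),z))
        out.append(cv2.remap(g,M[...,0],M[...,1],1))
    return A,out
if __name__=="__main__":
    n,box=sys.argv[1],tuple(map(int,sys.argv[2].split(",")))
    c=pickle.load(open(n+".pkl","rb"));im=cv2.imread(f"pics/{n}.png")
    C,r,k=ringfit(im,c,box);print("ring",C,r,k)
    A,(I,T)=profiles(im,c,C)
    a0,a1=map(float,sys.argv[3].split(","));w=(A>=a0)&(A<=a1)
    for nm,P in(("idx",np.percentile(I,30,0)),("line",255-np.percentile(T,70,0))):
        P=np.where(w,P,0);P=cv2.GaussianBlur(P[None].astype(np.float32),(0,0),6)[0];j=P.argmax();s=slice(max(j-16,0),j+17)
        q=np.clip(P[s]-P[s].max()*.5-P[s].min()*.5,0,None);print(nm,(A[s]*q).sum()/q.sum(),P[j],np.median(P[w]))
E
python3 ix.py w5 315,158,490,315 170,240
python3 - <<'E'
from h import *
import pickle
c=pickle.load(open("w5.pkl","rb"))
for C in([.655,.026],):print(*[(ang(onz(c,*p)[:2],C)%360) for p in((337,245,.024),(358,246,.024),(345,277.5,.02),(330,287,.02))])
B=[onz(c,*p,.05)[:2] for p in((366,208),(460,212),(452,297),(361,291))];print(np.mean(B,0))
E
```

```text
ring [0.65155714 0.03089552] 0.09212565439942541 87
idx 189.41926300977113 213.09485 103.459
line 222.8808531267752 110.64584 11.936141
184.8612898021427 185.10618948763536 220.33773862056597 220.97127833198428
[0.65380413 0.02952538]
```

```bash
python3 -m pendant '[{"tx":-2.6,"ty":1.7,"tz":0,"rx":0,"ry":0,"rz":0,"hand":0},{"tx":-2.6,"ty":1.7,"tz":0,"rx":0,"ry":0,"rz":0,"hand":0},{"tx":-2.6,"ty":1.7,"tz":0,"rx":0,"ry":0,"rz":0,"hand":0},{"tx":-2.6,"ty":1.7,"tz":0,"rx":0,"ry":0,"rz":0,"hand":0},{"tx":0,"ty":0,"tz":0,"rx":0,"ry":0,"rz":0,"hand":0},{"tx":0,"ty":0,"tz":3.2,"rx":0,"ry":0,"rz":0,"hand":0},{"tx":0,"ty":0,"tz":3.2,"rx":0,"ry":0,"rz":0,"hand":0},{"tx":0,"ty":0,"tz":3.2,"rx":0,"ry":0,"rz":0,"hand":0},{"tx":0,"ty":0,"tz":3.2,"rx":0,"ry":0,"rz":0,"hand":0},{"tx":0,"ty":0,"tz":3.2,"rx":0,"ry":0,"rz":0,"hand":0},{"tx":0,"ty":0,"tz":3.2,"rx":0,"ry":0,"rz":0,"hand":0},{"tx":0,"ty":0,"tz":0,"rx":0,"ry":0,"rz":0,"hand":0}]'
python3 -m pendant '[{"tx":0,"ty":0.3,"tz":0,"rx":0,"ry":0,"rz":0,"hand":0},{"tx":0,"ty":0.3,"tz":0,"rx":0,"ry":0,"rz":0,"hand":0},{"tx":0,"ty":0,"tz":0,"rx":0,"ry":0,"rz":0,"hand":0},{"tx":0,"ty":0,"tz":0,"rx":0,"ry":0,"rz":0,"hand":0}]'
python3 st.py
python3 -m pendant '[{"tx":0,"ty":0.2,"tz":0,"rx":0,"ry":0,"rz":0,"hand":0},{"tx":0,"ty":0.2,"tz":0,"rx":0,"ry":0,"rz":0,"hand":0},{"tx":0,"ty":0.0,"tz":0,"rx":0,"ry":0,"rz":0,"hand":0}]'
```

```text
clock: 11.12
eef_pos: [0.5807, -0.0169, 0.0961]
eef_rot: [[-0.131, 0.991, -0.013], [0.991, 0.131, 0.001], [0.003, -0.012, -1.0]]
force: [-1.6, -0.7, -0.3]
gripper_width: 0.001
gripper_force: 0.0
clock: 11.45
eef_pos: [0.593, -0.016, 0.1055]
eef_rot: [[-0.131, 0.991, 0.003], [0.991, 0.131, -0.0], [-0.001, 0.003, -1.0]]
force: [0.5, -0.4, 0.4]
gripper_width: 0.002
gripper_force: 0.0
j7 -0.31250589210173346 rel [-0.06199905 -0.04204709  0.10547366] rel in tool [-0.0336318  -0.06661856 -0.10567593] yaw 97.52992084843025 polar -145.85529922603556
clock: 11.7
eef_pos: [0.5962, -0.016, 0.1041]
eef_rot: [[-0.131, 0.991, 0.001], [0.991, 0.131, -0.0], [-0.0, 0.001, -1.0]]
force: [-0.3, 0.0, 0.1]
gripper_width: 0.002
gripper_force: 0.0
```

```bash
python3 -m pendant '[{"tx":0,"ty":0.15,"tz":0,"rx":0,"ry":0,"rz":0,"hand":0},{"tx":0,"ty":0.15,"tz":0,"rx":0,"ry":0,"rz":0,"hand":0},{"tx":0,"ty":0.0,"tz":0,"rx":0,"ry":0,"rz":0,"hand":0}]'
python3 -m pendant '[{"tx":-0.31,"ty":0.18,"tz":0,"rx":0,"ry":0,"rz":-3,"hand":0},{"tx":-0.31,"ty":0.18,"tz":0,"rx":0,"ry":0,"rz":-3,"hand":0},{"tx":-0.31,"ty":0.18,"tz":0,"rx":0,"ry":0,"rz":-3,"hand":0},{"tx":-0.31,"ty":0.18,"tz":0,"rx":0,"ry":0,"rz":-3,"hand":0},{"tx":-0.31,"ty":0.18,"tz":0,"rx":0,"ry":0,"rz":-3,"hand":0},{"tx":-0.31,"ty":0.18,"tz":0,"rx":0,"ry":0,"rz":-3,"hand":0},{"tx":-0.31,"ty":0.18,"tz":0,"rx":0,"ry":0,"rz":-3,"hand":0},{"tx":0,"ty":0,"tz":0,"rx":0,"ry":0,"rz":0,"hand":0},{"tx":0,"ty":0,"tz":0,"rx":0,"ry":0,"rz":0,"hand":0}]'
python3 st.py
python3 - <<'E'
from h import *
im,d=capture("top");cv2.imwrite("pics/t6.png",im);a=cv2.resize(im[155:255,235:345],None,fx=3.5,fy=3.5)
import pickle
pickle.dump(calibration("wrist"),open("w6.pkl","wb"))
im,d=capture("wrist");cv2.imwrite("pics/w6.png",im);b=cv2.resize(im,None,fx=.73,fy=.73)
h=350;pad=lambda x:cv2.copyMakeBorder(x,0,h-x.shape[0],0,0,0)
cv2.imwrite("pics/c6.png",np.hstack([pad(a),pad(b)]))
E
```

```text
clock: 11.95
eef_pos: [0.5978, -0.016, 0.1032]
eef_rot: [[-0.131, 0.991, -0.002], [0.991, 0.131, -0.001], [-0.001, -0.002, -1.0]]
force: [-4.0, -1.5, 3.1]
gripper_width: 0.001
gripper_force: 2.0
clock: 12.7
eef_pos: [0.6165, -0.034, 0.103]
eef_rot: [[-0.475, 0.88, -0.001], [0.88, 0.475, -0.002], [-0.001, -0.001, -1.0]]
force: [-1.5, -4.1, 0.7]
gripper_width: -0.006
gripper_force: 1.6
j7 0.04156290979708446 rel [-0.0384859  -0.06003854  0.10300629] rel in tool [-0.03462358 -0.06253565 -0.10289113] yaw 118.39103179137558 polar -122.660684405981
```

View pics/c6.png

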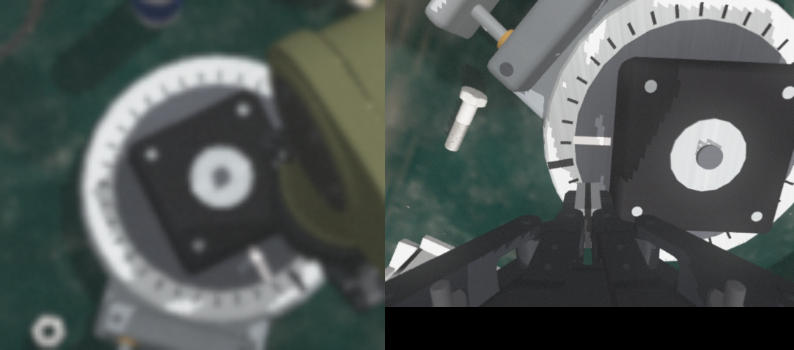

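Both marks are visible. In full wrist pixels the index end is at about (263,192), and the long line runs (258,222)–(223,227).

```bash
cat > m.py <<'E'
from h import *
import pickle,sys
from ix import profiles
n=sys.argv[1];lo,hi=map(float,sys.argv[2].split(","))
c=pickle.load(open(n+".pkl","rb"));im=cv2.imread(f"pics/{n}.png")
for C in([.655,.026],[.653,.028],[.656,.024]):
    A,(I,T)=profiles(im,c,C);w=(A>=lo)&(A<=hi);r=[]
    for P in(np.percentile(I,30,0),255-np.percentile(T,70,0)):
        P=cv2.GaussianBlur(P[None].astype(np.float32),(0,0),6)[0];P=np.where(w,P,P[w].min());j=P.argmax();s=slice(j-14,j+15)
        q=np.clip(P[s]-(P[s].max()+P[s].min())/2,0,None);r+=[(A[s]*q).sum()/q.sum(),P[j]]
    print(C,np.round(r,1),"delta",round(r[2]-r[0],2))
E
python3 m.py w6 195,240
python3 - <<'E'
import sys;sys.argv=["m","w6","195,240"]
from h import *
import pickle
c=pickle.load(open("w6.pkl","rb"))
B=[onz(c,*p,.05)[:2] for p in(((618-385)/.73,58/.73),)];C=[.655,.026]
print([ang(onz(c,*p)[:2],C)%360 for p in((263,192,.024),(257.5,222,.02),(223,227,.02))])
print("hub",onz(c,(708-385)/.73,154/.73,.052))
E
```

```text
[0.655, 0.026] [206.8 204.5 218.8 134.8] delta 11.97
[0.653, 0.028] [209.2 204.1 220.6 135.6] delta 11.41
[0.656, 0.024] [204.8 204.8 238.2 135.3] delta 33.43
[np.float64(206.95118386235976), np.float64(219.29027516387143), np.float64(218.8735020569427)]
hub [0.65460011 0.02629889 0.052     ]
```

```bash
python3 -m pendant '[{"tx":-0.31,"ty":0.18,"tz":0,"rx":0,"ry":0,"rz":-3,"hand":0},{"tx":-0.31,"ty":0.18,"tz":0,"rx":0,"ry":0,"rz":-3,"hand":0},{"tx":-0.31,"ty":0.18,"tz":0,"rx":0,"ry":0,"rz":-3,"hand":0},{"tx":0,"ty":0,"tz":0,"rx":0,"ry":0,"rz":0,"hand":0},{"tx":0,"ty":0,"tz":0,"rx":0,"ry":0,"rz":0,"hand":0},{"tx":0,"ty":0,"tz":0,"rx":0,"ry":0,"rz":0,"hand":0}]'
python3 st.py
cat > cap.py <<'E'
from h import *
import pickle,sys
n=sys.argv[1];pickle.dump(calibration("wrist"),open(n+".pkl","wb"));im,d=capture("wrist");cv2.imwrite(f"pics/{n}.png",im)
E
python3 cap.py w7; python3 m.py w7 200,235
```

```text
clock: 13.3
eef_pos: [0.6259, -0.0391, 0.103]
eef_rot: [[-0.608, 0.794, -0.0], [0.794, 0.608, -0.002], [-0.001, -0.002, -1.0]]
force: [-1.6, -4.4, 0.9]
gripper_width: -0.0
gripper_force: 2.1
j7 0.19291055122970602 rel [-0.02909921 -0.06507701  0.10299215] rel in tool [-0.03413115 -0.06283628 -0.10283885] yaw 127.43296102948455 polar -114.09182496034619
[0.655, 0.026] [215.9 202.4 218.8 129.7] delta 2.97
[0.653, 0.028] [218.4 201.  220.7 128.9] delta 2.3
[0.656, 0.024] [213.9 202.6 217.4 129.1] delta 3.48
```

```bash
python3 -m pendant '[{"tx":-0.31,"ty":0.18,"tz":0,"rx":0,"ry":0,"rz":-3,"hand":0},{"tx":0,"ty":0,"tz":0,"rx":0,"ry":0,"rz":0,"hand":0},{"tx":0,"ty":0,"tz":0,"rx":0,"ry":0,"rz":0,"hand":0},{"tx":0,"ty":0,"tz":0,"rx":0,"ry":0,"rz":0,"hand":0},{"tx":0,"ty":0,"tz":0,"rx":0,"ry":0,"rz":0,"hand":0},{"tx":0,"ty":-1.5,"tz":0,"rx":0,"ry":0,"rz":0,"hand":0},{"tx":0,"ty":0,"tz":-4,"rx":0,"ry":0,"rz":0,"hand":0},{"tx":0,"ty":0,"tz":-4,"rx":0,"ry":0,"rz":0,"hand":0},{"tx":0,"ty":0,"tz":-4,"rx":0,"ry":0,"rz":0,"hand":0},{"tx":0,"ty":0,"tz":0,"rx":0,"ry":0,"rz":0,"hand":0},{"tx":0,"ty":0,"tz":0,"rx":0,"ry":0,"rz":0,"hand":0},{"tx":0,"ty":0,"tz":0,"rx":0,"ry":0,"rz":0,"hand":0}]'
python3 cap.py w8; python3 m.py w8 200,235
python3 - <<'E'
from h import *
im=cv2.imread("pics/w8.png");cv2.imwrite("pics/w8v.png",cv2.resize(im[0:300,130:560],None,fx=1.8,fy=1.8))
E
```

```text
clock: 14.35
eef_pos: [0.618, -0.0479, 0.2232]
eef_rot: [[-0.65, 0.76, 0.001], [0.76, 0.65, 0.0], [-0.0, 0.001, -1.0]]
force: [0.2, 0.7, 0.1]
gripper_width: 0.001
gripper_force: 0.0
[0.655, 0.026] [218.7 228.1 218.8 135.8] delta 0.11
[0.653, 0.028] [221.2 226.9 220.7 134.1] delta -0.52
[0.656, 0.024] [216.7 228.6 217.3 136.1] delta 0.58
```

View pics/w8v.png

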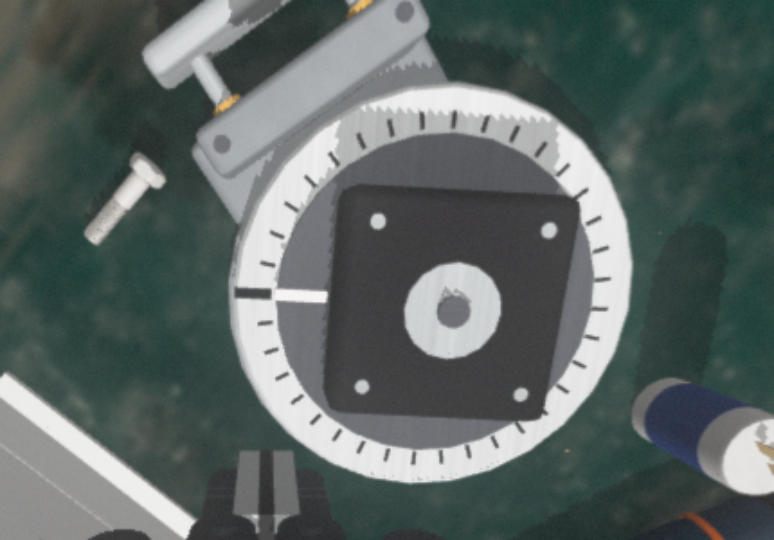

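The white mark and the long line form one straight line at (325,296)–(235,293), so the dial is aligned. Next is the lock bar: I move in front of it with tool y along the push direction.

```bash
python3 -m pendant '[{"tx":3.1,"ty":-0.5,"tz":0,"rx":0,"ry":0,"rz":0,"hand":0},{"tx":3.1,"ty":-0.5,"tz":0,"rx":0,"ry":0,"rz":0,"hand":0},{"tx":3.1,"ty":-0.5,"tz":0,"rx":0,"ry":0,"rz":0,"hand":0},{"tx":3.1,"ty":-0.5,"tz":0,"rx":0,"ry":0,"rz":0,"hand":0},{"tx":3.1,"ty":-0.5,"tz":0,"rx":0,"ry":0,"rz":0,"hand":0},{"tx":3.1,"ty":-0.5,"tz":0,"rx":0,"ry":0,"rz":0,"hand":0}]'
python3 -m pendant '[{"tx":0,"ty":0,"tz":0,"rx":0,"ry":0,"rz":7,"hand":0},{"tx":0,"ty":0,"tz":0,"rx":0,"ry":0,"rz":7,"hand":0},{"tx":0,"ty":0,"tz":0,"rx":0,"ry":0,"rz":7,"hand":0},{"tx":0,"ty":0,"tz":0,"rx":0,"ry":0,"rz":7,"hand":0},{"tx":0,"ty":0,"tz":0,"rx":0,"ry":0,"rz":7,"hand":0},{"tx":0,"ty":0,"tz":0,"rx":0,"ry":0,"rz":7,"hand":0},{"tx":0,"ty":0,"tz":0,"rx":0,"ry":0,"rz":7,"hand":0},{"tx":0,"ty":0,"tz":0,"rx":0,"ry":0,"rz":7,"hand":0},{"tx":0,"ty":0,"tz":0,"rx":0,"ry":0,"rz":0,"hand":0},{"tx":0,"ty":0,"tz":0,"rx":0,"ry":0,"rz":0,"hand":0}]'
python3 st.py; python3 cap.py w9
```

```text
clock: 14.9
eef_pos: [0.4723, 0.074, 0.2214]
eef_rot: [[-0.65, 0.76, -0.003], [0.76, 0.65, 0.003], [0.004, -0.001, -1.0]]
force: [-1.2, -0.2, 0.8]
gripper_width: 0.004
gripper_force: 0.0
clock: 15.73
eef_pos: [0.4736, 0.073, 0.2224]
eef_rot: [[0.263, 0.965, -0.002], [0.965, -0.263, 0.0], [-0.0, -0.002, -1.0]]
force: [0.6, 0.1, 0.1]
gripper_width: -0.001
gripper_force: 0.0
j7 -0.5637959517123526 rel [-0.1813626   0.04703868  0.222375  ] rel in tool [-0.00235967 -0.18769749 -0.22208052] yaw 74.74126183286711 polar 165.45999651940568
```

View pics/w9.png

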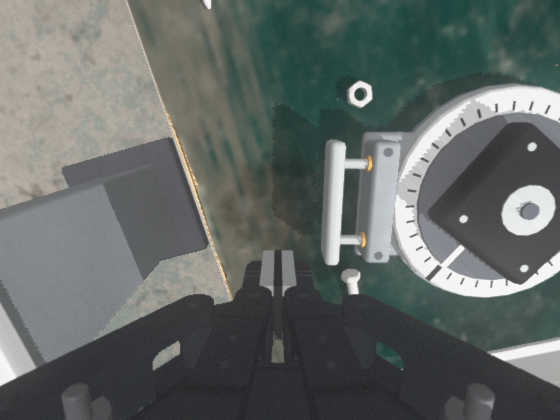

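The bar runs from about (335,143) to (331,263), tilted about 2° from tool x. The nut and bolt are untouched.

Run:
```python
from h import *
import pickle
c=pickle.load(open("w9.pkl","rb"));o=bot.get_obs();R=np.array(o["eef_rot"]);p=np.array(o["eef_pos"])
for q in((328,143),(323,263),(345,145),(340,264)):
    w=onz(c,*q,.046);print(w[:2],"tool",(R.T@(w-p))[:2])
h=onz(c,365,145,.04),onz(c,360,255,.04);print([(R.T@(w-p))[:2] for w in h])
```

```text
[0.52197083 0.11345763] tool [0.05168002 0.03611281]
[0.49680458 0.02173073] tool [-0.04343646  0.03597377]
[0.53365911 0.10878454] tool [0.0502477  0.04861888]
[0.50986468 0.01728283] tool [-0.0442905   0.04974403]
[array([0.04983666, 0.06481362]), array([-0.03896728,  0.06698809])]
```

```bash
python3 -m pendant '[{"tx":0.4,"ty":0,"tz":3,"rx":0,"ry":0,"rz":0,"hand":0},{"tx":0,"ty":0,"tz":3,"rx":0,"ry":0,"rz":0,"hand":0},{"tx":0,"ty":0,"tz":3,"rx":0,"ry":0,"rz":0,"hand":0},{"tx":0,"ty":0,"tz":3,"rx":0,"ry":0,"rz":0,"hand":0},{"tx":0,"ty":0,"tz":0,"rx":0,"ry":0,"rz":0,"hand":0},{"tx":0,"ty":0,"tz":0,"rx":0,"ry":0,"rz":0,"hand":0},{"tx":0,"ty":0.5,"tz":0,"rx":0,"ry":0,"rz":0,"hand":0},{"tx":0,"ty":0.5,"tz":0,"rx":0,"ry":0,"rz":0,"hand":0},{"tx":0,"ty":0.5,"tz":0,"rx":0,"ry":0,"rz":0,"hand":0},{"tx":0,"ty":0.5,"tz":0,"rx":0,"ry":0,"rz":0,"hand":0},{"tx":0,"ty":0,"tz":0,"rx":0,"ry":0,"rz":0,"hand":0}]'
python3 -m pendant '[{"tx":0,"ty":0.4,"tz":0,"rx":0,"ry":0,"rz":0,"hand":0},{"tx":0,"ty":0.4,"tz":0,"rx":0,"ry":0,"rz":0,"hand":0},{"tx":0,"ty":0.4,"tz":0,"rx":0,"ry":0,"rz":0,"hand":0},{"tx":0,"ty":0.4,"tz":0,"rx":0,"ry":0,"rz":0,"hand":0},{"tx":0,"ty":0.3,"tz":0,"rx":0,"ry":0,"rz":0,"hand":0},{"tx":0,"ty":0,"tz":0,"rx":0,"ry":0,"rz":0,"hand":0}]'; python3 st.py
```

```text
clock: 16.7
eef_pos: [0.4965, 0.0709, 0.1044]
eef_rot: [[0.268, 0.963, 0.003], [0.963, -0.268, -0.0], [0.001, 0.003, -1.0]]
force: [-0.7, -0.4, 0.1]
gripper_width: -0.002
gripper_force: 0.0
clock: 17.2
eef_pos: [0.5135, 0.0663, 0.1032]
eef_rot: [[0.267, 0.964, 0.0], [0.964, -0.267, 0.0], [0.0, 0.0, -1.0]]
force: [-0.2, -1.0, 0.1]
gripper_width: -0.003
gripper_force: 0.1
j7 -0.7910601043583703 rel [-0.14150608  0.04030483  0.10323728] rel in tool [ 0.00114415 -0.14711108 -0.10326377] yaw 74.53269796518055 polar 164.10158676236463
```

```bash
python3 -m pendant '[{"tx":0,"ty":0.3,"tz":0,"rx":0,"ry":0,"rz":0,"hand":0},{"tx":0,"ty":0.2,"tz":0,"rx":0,"ry":0,"rz":0,"hand":0}]'; python3 -m pendant '[{"tx":0,"ty":0.2,"tz":0,"rx":0,"ry":0,"rz":0,"hand":0}]';python3 -m pendant '[{"tx":0,"ty":0.2,"tz":0,"rx":0,"ry":0,"rz":0,"hand":0},{"tx":0,"ty":0,"tz":0,"rx":0,"ry":0,"rz":0,"hand":0}]'; python3 st.py
```

```text
clock: 17.37
eef_pos: [0.5177, 0.0652, 0.1032]
eef_rot: [[0.266, 0.964, -0.001], [0.964, -0.266, -0.0], [-0.0, -0.001, -1.0]]
force: [-2.8, 0.4, 0.8]
gripper_width: 0.001
gripper_force: 1.4
clock: 17.45
eef_pos: [0.519, 0.0648, 0.1031]
eef_rot: [[0.266, 0.964, -0.002], [0.964, -0.266, 0.0], [-0.0, -0.002, -1.0]]
force: [-8.2, 2.7, 5.7]
gripper_width: 0.0
gripper_force: 4.4
clock: 17.62
eef_pos: [0.5193, 0.0648, 0.103]
eef_rot: [[0.266, 0.964, -0.006], [0.964, -0.266, -0.0], [-0.002, -0.006, -1.0]]
force: [-10.3, 1.3, 7.8]
gripper_width: 0.002
gripper_force: 5.0
j7 -0.7900876950897315 rel [-0.13566521  0.03884357  0.10299677] rel in tool [ 0.00117748 -0.14170261 -0.10218214] yaw 74.57868694608727 polar 164.02256039744344
```

The force jumped to 10 N at the expected stop distance, so the bar is home. I'll hold briefly, back off, lift and check.

```bash
python3 -m pendant '[{"tx":0,"ty":0.1,"tz":0,"rx":0,"ry":0,"rz":0,"hand":0},{"tx":0,"ty":0,"tz":0,"rx":0,"ry":0,"rz":0,"hand":0},{"tx":0,"ty":0,"tz":0,"rx":0,"ry":0,"rz":0,"hand":0},{"tx":0,"ty":0,"tz":0,"rx":0,"ry":0,"rz":0,"hand":0},{"tx":0,"ty":-1.5,"tz":0,"rx":0,"ry":0,"rz":0,"hand":0},{"tx":0,"ty":-2.5,"tz":0,"rx":0,"ry":0,"rz":0,"hand":0},{"tx":0,"ty":0,"tz":-4,"rx":0,"ry":0,"rz":0,"hand":0},{"tx":0,"ty":0,"tz":-4,"rx":0,"ry":0,"rz":0,"hand":0},{"tx":0,"ty":0,"tz":-4,"rx":0,"ry":0,"rz":0,"hand":0},{"tx":0,"ty":0,"tz":0,"rx":0,"ry":0,"rz":0,"hand":0},{"tx":0,"ty":0,"tz":0,"rx":0,"ry":0,"rz":0,"hand":0},{"tx":0,"ty":0,"tz":0,"rx":0,"ry":0,"rz":0,"hand":0}]'
python3 cap.py w10; python3 m.py w10 200,235
```

```text
clock: 18.62
eef_pos: [0.4843, 0.0737, 0.2233]
eef_rot: [[0.267, 0.964, 0.001], [0.964, -0.267, -0.001], [-0.001, 0.001, -1.0]]
force: [-0.4, 0.7, -0.4]
gripper_width: 0.001
gripper_force: 0.0
[0.655, 0.026] [218.8 237.  218.7 119.6] delta -0.04
[0.653, 0.028] [221.3 235.7 220.7 117.6] delta -0.66
[0.656, 0.024] [216.8 236.9 217.3 120. ] delta 0.45
```

View pics/w10.png

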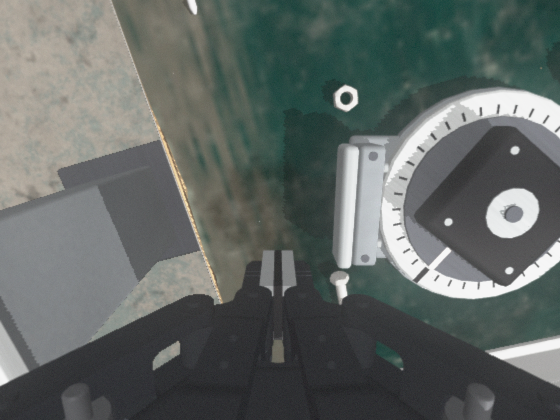

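The bar at (345,205) now sits against the housing. The index mark and the long line are collinear at (420,272), and the nut and bolt are where they were.

```bash
python3 -c "
from bench import job_done
print(job_done())"
```

```text
the job is handed in; nothing more can be done
None
```

The job is handed in: the dial rests on the long scale line (within about 0.7° in the last picture), the lock bar is pushed home, and the nut and bolt look unmoved; I didn't check the other loose items. The hand-in returned no verdict.

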